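# Wedge a small board tight in its sanding cradle

### The arm

A 7-joint arm with a two-finger parallel gripper is mounted at the origin on a cart in front of the work surface, level with it; the furniture and walls round the work are solid. World frame = base frame: x ahead of the robot, y to its left, z up, the work surface at z = 0. Lengths are in m, angles in rad, forces in N, time in s.
With the tool pointing down it reaches from about 0.425 to 0.925 m from the base axis. Payload 6.8 kg.
Tool frame: the origin (TCP) lies at the very end of the fingers, on their centre line; the grasp point (between the pads) lies 19 mm behind it; z points along the fingers, y is the line along which they close (so a half turn about z gives the same grasp; the last joint's range is limited). The gripper opens to 85 mm and grips with 20 to 120 N. Pads are 22 mm wide; open, the fingers measure 114 mm over their backs; the gripper's body (76 mm by 85 mm) begins 54 mm behind the grasp point. The pads swing forward as they close: fully open they stand 13 mm farther back than shut.
Start: joints at [1.15, 0.477, 0.022, 1.555, -0.011, 1.109, -0.083], TCP at [0.208, -0.642, 0.231] pointing down, gripper open.
Joint ranges: [-2.96, 2.96], [-0.34, 2.1], [-1.41, 1.46], [0.24, 2.44], [-1.37, 4.51], [0.17, 1.92], [-2.96, 2.96]. Speed limits (rad/s): [2.39, 2.39, 3.14, 3.14, 3.14, 3.14, 3.14].

### API

Orientations are given as a rotation vector (axis times angle).
In Python, from bench import r gives the robot as it stands.
- The arm moves only by the tool play_rows, never from a script. Its argument "targets" is text: rows parted by semicolons, each of 5 numbers parted by spaces: the closure, from -1 (fully open) to 1 (shut), then the shift along the tool's x, y, z in m, then the turn about the tool's z in rad. In form: gripper dx dy dz spin; .... A call has 1 to 8 rows; each row is the pose to reach, as a shift and turn from the pose commanded when the call began, along the tool's axes at that moment; what a row does not reach only later rows make up. A row lasts 1/12 s, in which the tool goes at most 41.7 mm and 7.16 degrees, less where a joint would pass 70% of its speed; a pose out of reach is approached as far as the arm can. A call with a gripper value outside its range is refused whole. The fingers move at their own pace and stop on an object; "squeeze" is the grip in N (left out, the last holds). Time passes only in rows, so rows that repeat a pose let the fingers close. It gives the time, the measured TCP pose, the force, the opening and the grip force at its end, in the units of the state.
- r.get_obs(): the state, without advancing time (a new reading comes with each control period).
- r.grab_frame(name): name is "side" or "top" or "wrist"; returns the picture (384x512x3 uint8, red, green, blue); there is no depth.
- r.camera_info(name): a dict with "fov_y" (degrees; the focal length in pixels is half the picture's height over the tangent of half this angle, whatever the lens; pixels are square), "cx", "cy" (the principal point, pixels), "position" and "rotation" of the camera in the world. Camera axes: x right, y down, z forward; pixel columns grow to the right and rows downward; lengths in m; the calibration is good to about 2 mm. A picture is of the moment at which its call begins: read the wrist's pose just before it. camera_info takes no time and is no camera call; for the wrist camera it gives the pose at the moment of the call.
- r.hand_in(): hands the job in; it is judged then, once.
The state is a dict: "clock": time; "joints": joint angles; "qvel": joint speeds; "tau": joint torques, N m; "tcp_pos": TCP position; "orientation": TCP orientation; "contact_force": force on the tool from outside, world axes, zero at the start; "moment": the same for the moment, N m; "grip_width": finger opening in m; "gripper_force": force on a finger pad.
Only numpy, scipy, OpenCV 4.12 (cv2) and the standard library are available. Lean on these libraries where they do the work, as an engineer would, in place of code of your own. Each camera call takes 0.05 s, during which the arm holds its last target. There are 200 camera calls.

### The job

Fix the small square board in the plywood sanding cradle: slip the loose wooden wedge, thin end first, into the slot between the board and the slanted stop and let go of it while it is still loose. Then take the hardwood offcut as a tapping block and knock the wedge's thick end in with two or more separate light taps, until the board sits hard against its fence and the wedge stays locked tight, but without forcing it, which would crush the board's edge. Lay the offcut back on the bench, clear of the cradle.

Things in the scene. Friction and masses are not known exactly. Their poses are not given: they have to be found in the camera images.
- cradle: Sanding cradle fixed to the bench: plywood plate 257 x 212 x 15 mm carrying two dark hardwood cleats (fence, end stop) and a slanted dark stop. Origin on the bench surface, z up; the plate spans x -165..+92 and y -108..+104 mm in this frame. The wedge is driven along +x, on the +y side of the board.
- fence (a point): Middle of the fence's inner face (cradle x = -14, y = -75 mm): a cleat along the cradle's x, 24 mm high, lined with black rubber (gives 1 mm at 20 N), that the board must bear against. The end stop is a cleat along y with its face at cradle x = +60 mm, from y = -73 to +19 mm: it stops the board but lets the wedge pass.
- slot_mouth (a point): Mouth of the slot, on the plate's top (cradle x = -65, y = +40, z = 15 mm). The slot lies between the board's edge (seated: cradle y = +30 mm) and the slanted stop, and narrows 1:8 along +x: 18-27 mm wide at the mouth, 10-19 mm at cradle x = 0. The stop (130 mm long, 28 high, two black knobs to 46 mm above the plate) is re-set by hand every time and not measured.
- board: Small square oak board, 110 x 105 x 26 mm (x, y, z), about 0.19 kg, loose on the cradle plate. Origin: centre of its underside; its x is along the cradle's x. It starts up to 4 mm short of the end stop, 2 mm of the fence; seated, its origin is at cradle x = +5, y = -22.5 mm, its near end at x = -50 mm. The advancing wedge pushes it home.
- wedge: Pale wooden wedge, 170 mm long, 32 high, 80 g, lying on the bench. Origin: mid-length, on the underside; +x to the thin end. Thick end: straight head 26 mm thick (y -13..+13), x -85..-40 mm: grip it there. Then it tapers 1:8 to 10.4 mm at x = +85. Its -y face (y = -13 mm) is straight and goes against the board, the sloping +y face against the slanted stop.
- wedge_nose (a point): Centre of the wedge's thin end (wedge x = +85, y = -7.8, z = 16 mm). When the wedge begins to bind, this point is somewhere between cradle x = 0 and +64 mm, depending on how the slanted stop is set: only the feel tells. Slipped in loosely, leave it at cradle x = -40 to -20 mm.
- wedge_butt (a point): Centre of the wedge's thick end face, the one to tap (wedge x = -85, y = 0, z = 16 mm). The wedge slides easily until it binds, then stiffens within a few mm and stays by friction (about 0.6). Slow taps that peak at some 15 to 20 N lock it (it then presses the board about as hard); under 10 N it is not yet tight; over 35 N crushes the board's edge.
- block: Hardwood offcut used as tapping block, 110 x 60 x 50 mm (x, y, z), about 0.21 kg, lying on the bench. Origin: centre of its underside. Grip it across the 60 mm and tap with a 60 x 50 mm end; hold its underside some 5 mm above the cradle's plate, that is 20 mm above the bench.
- jar: Bystander: clear screw jar with red lid, 66 mm wide, 86 mm high, to be left standing where it is. Origin: centre of its underside.

How it is judged:
On the way, in this order (a step that is already met when the one before it is completed fails the run):
1. the wedge's thin end is in the slot, the wedge lies loose (pressing on the board with less than 4 N) and the gripper has let go of it (x of wedge_nose in the frame of cradle above -0.045 m and y of wedge_nose in the frame of cradle between 0.03 and 0.058 m and z of wedge_nose in the frame of cradle below 0.037 m and angle between the x axis of wedge and the x axis of cradle, either way round below 0.15 rad and contact force between the fingers and wedge below 0.1 N and contact force between wedge and board below 4 N), for 0.2 s.
2. the offcut taps the wedge (over 3 N), the gripper itself not touching the wedge (contact force between block and wedge above 3 N and contact force between the fingers and wedge below 0.1 N).
3. the offcut is drawn back off the wedge (contact force between block and wedge below 0.1 N), for 0.1 s.
4. the offcut taps the wedge again (over 3 N) (all of step 2).
At the end, for the whole second after the job is handed in: The wedge lies released in the slot and presses on the board with 8 to 40 N; the board lies flat, square within 0.03 rad, no gap over 1.5 mm to the fence, within 10 mm of the end stop; the offcut rests on the bench, released, touching neither wedge, board nor cradle (x of wedge_nose in the frame of cradle above -0.045 m and y of wedge_nose in the frame of cradle between 0.03 and 0.058 m and z of wedge_nose in the frame of cradle below 0.037 m and angle between the x axis of wedge and the x axis of cradle, either way round below 0.15 rad and contact force between each of the fingers, block and wedge below 0.1 N and contact force between wedge and board between 8 and 40 N and y of board in the frame of cradle between -0.0262 and -0.021 m and x of board in the frame of cradle above -0.005 m and z of board in the frame of cradle below 0.019 m and angle between the x axis of board and the x axis of cradle, either way round below 0.03 rad and linear speed of each of wedge, board below 0.005 m/s and contact force between block and cradle below 0.1 N and contact force between block and board below 0.1 N and height (world z) of block below 0.06 m and linear speed of block below 0.01 m/s and horizontal distance between block and cradle above 0.12 m and contact force between the fingers and block below 0.1 N).
It fails at once if the wedge presses on the board with more than 40 N and crushes its edge (contact force between wedge and board above 40 N).
It fails at once if the screw jar is moved by more than 2 cm (distance of jar from where it was at the start of the episode above 0.02 m).
It also fails if it takes over 70 s, if anything falls off the work surface, if the arm or the gripper's body presses on something with over 40 N, if the wrist force passes 120 N, or if a joint passes its speed limit or range.

## Working session

There is one attempt and no reset: what is moved stays moved. The work goes in short steps, Python scripts to look and compute and a tool call to move; the robot and the scene stay as the last step left them, time stands still between calls to the robot, and variables do not carry over. Pictures are saved under pics/ and viewed, at most 14 in all, crops included, and the job is handed in when it is done.

Besides the shell and the picture viewer there is one more tool, called as name(argument=value, ...), one argument or row to a line, values as JSON. play_rows: Moves the arm, as the interface text tells. Its arguments: {"type":"object","properties":{"targets":{"type":"string"},"squeeze":{"type":"number"}},"required":["targets"]}

```bash
ls; mkdir -p pics; python3 - <<'E'
from bench import r
import cv2,json
o=r.get_obs(); print(o)
for n in("top","side"):
    c=r.camera_info(n); print(n,c)
    cv2.imwrite(f"pics/{n}0.png",cv2.resize(r.grab_frame(n)[:,:,::-1],(800,600),interpolation=cv2.INTER_CUBIC))
E
```

```text
pics
{'clock': 0.0, 'joints': array([ 1.14989524,  0.47782268,  0.02232925,  1.55644603, -0.01147253,
        1.10931558, -0.08311496]), 'qvel': array([-1.91162392e-04,  2.18689234e-03,  1.36178303e-05,  1.74415827e-03,
        3.41943722e-04,  1.68787948e-03, -3.87935159e-04]), 'tau': array([-1.73717017e-04, -5.96457839e+01,  1.60796955e+00, -2.81199503e+01,
        1.24835019e-02,  9.23757761e-03, -7.82318892e-06]), 'tcp_pos': array([ 0.20751499, -0.64168391,  0.23031268]), 'orientation': array([-3.10145332e+00, -4.89108093e-01,  7.00938555e-04]), 'contact_force': array([0.82452911, 1.21948222, 0.64927712]), 'moment': array([-0.00035188, -0.01559086,  0.00395859]), 'gripper_force': 0.0, 'grip_width': 0.08540343949924178}
top {'fov_y': 51.07861489011441, 'cx': 256.19285150972865, 'cy': 191.2014538114552, 'position': array([0.38174692, 0.02288491, 1.27767278]), 'rotation': array([-2.14760902,  2.16471383, -0.15637405])}
side {'fov_y': 51.34853902436938, 'cx': 259.9114481049289, 'cy': 194.5324568513053, 'position': array([0.39689687, 1.0699817 , 0.7885101 ]), 'rotation': array([-0.14981781,  2.70887411, -1.42353336])}
```

View pics/top0.png

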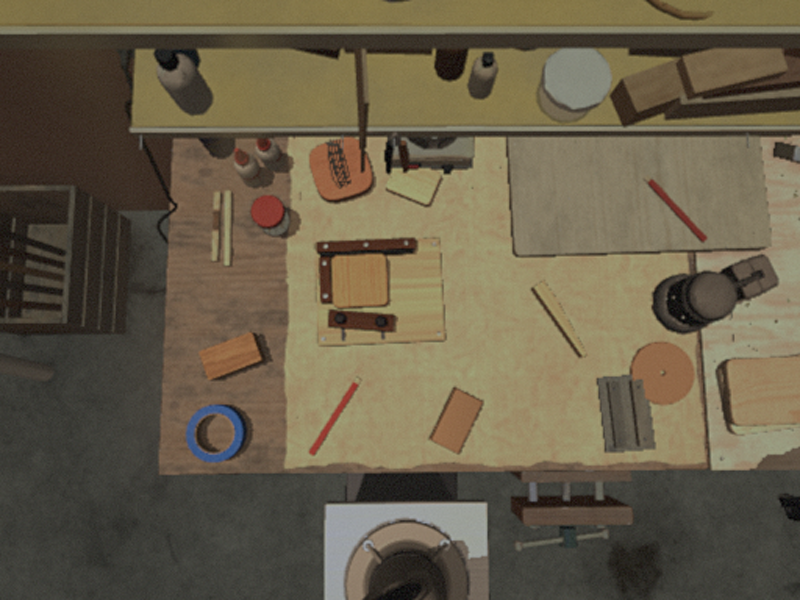

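View pics/side0.png

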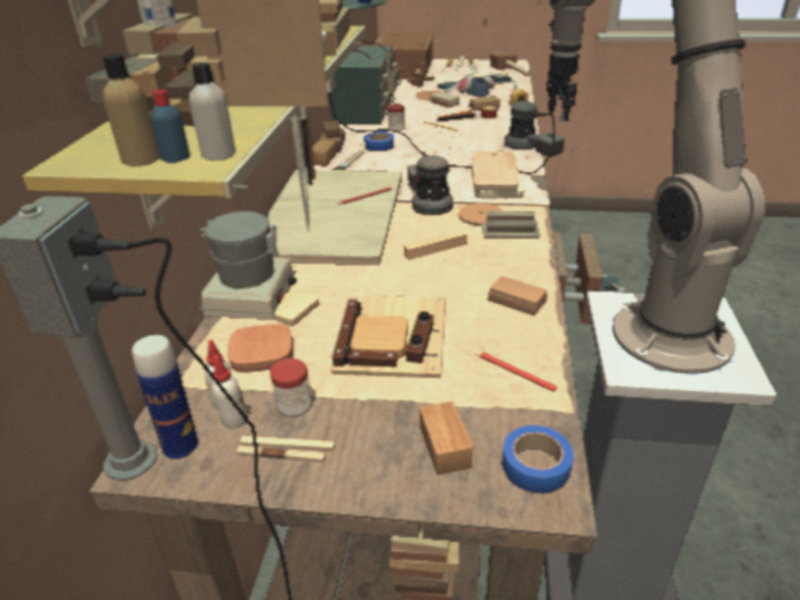

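The cradle is centred near (380,290) with the slanted stop at the bottom and the end stop on the left. The wedge lies at (558,318) and the block is the tall orange offcut at (231,356). The flat brown one at (457,420) is a decoy. The jar is at (268,212).

```bash
cat > h.py <<'E'
from bench import r
import cv2,numpy as np
from scipy.spatial.transform import Rotation as R
def K(c): f=192/np.tan(np.radians(c['fov_y'])/2); return f
def p2w(c,u,v,z):
    d=R.from_rotvec(c['rotation']).apply([(u-c['cx'])/K(c),(v-c['cy'])/K(c),1])
    return c['position']+d*(z-c['position'][2])/d[2]
def w2p(c,P):
    q=R.from_rotvec(c['rotation']).inv().apply(np.atleast_2d(P)-c['position'])
    return q[:,:2]/q[:,2:]*K(c)+[c['cx'],c['cy']]
E
python3 - <<'E'
from h import *
c=r.camera_info("top")
im=r.grab_frame("top")[:,:,::-1]
a=im[145:225,198:290]; b=im[175:235,330:380]; d=im[205:250,122:172]
cv=np.zeros((600,800,3),np.uint8)
z=lambda x,s:cv2.resize(x,None,fx=s,fy=s,interpolation=cv2.INTER_CUBIC)
A=z(a,5.5);B=z(b,5);D=z(d,5)
cv[:A.shape[0],:A.shape[1]]=A;cv[:B.shape[0],530:530+B.shape[1]]=B;cv[320:320+D.shape[0],530:530+D.shape[1]]=D
cv2.imwrite("pics/m.png",cv)
w=c2=None
for n,u,v,h in[("wthick",540,288,.032),("wthin",583,355,.032),("block",231,356,.05),("cradle",380,290,.015),("jar",268,212,.086),("flat",457,420,.025)]:
    print(n,p2w(c,u*.64,v*.64,h).round(3))
E
```

```text
wthick [ 0.571 -0.271  0.032]
wthin [ 0.435 -0.352  0.032]
block [0.438 0.34  0.05 ]
cradle [0.571 0.051 0.015]
jar [0.716 0.267 0.086]
flat [ 0.311 -0.1    0.025]
```

View pics/m.png

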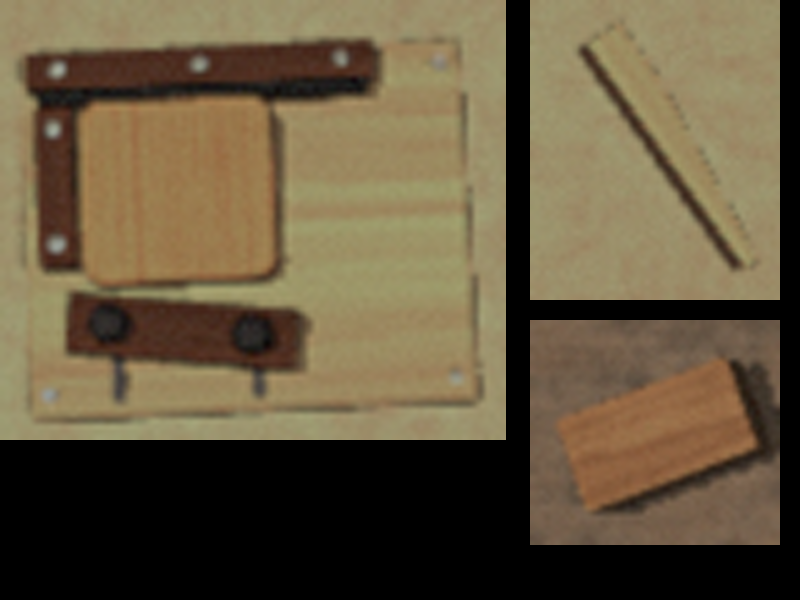

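Crop readings give the plate corners at (458,40), (478,402), (33,418). The board corners are about (80,100), (272,97), (280,277), (83,287). The wedge's thick end is at (582,46)/(620,24) and its thin end at (737,268)/(757,266), and the block's top is at (558,420), (725,358), (760,443), (593,512).

```bash
cat >> h.py <<'E'
from scipy.optimize import least_squares
def fit(c,obj,px,g):
    """planar pose (x,y,yaw) from model points and pixels"""
    obj=np.array(obj,float);px=np.array(px,float)
    def W(p): cs,s=np.cos(p[2]),np.sin(p[2]); return np.c_[p[0]+cs*obj[:,0]-s*obj[:,1],p[1]+s*obj[:,0]+cs*obj[:,1],obj[:,2]]
    q=least_squares(lambda p:(w2p(c,W(p))-px).ravel(),g,x_scale=[.01,.01,.1],loss='soft_l1')
    return q.x,np.abs(q.fun).reshape(-1,2).round(1).tolist()
E
python3 - <<'E'
from h import *
c=r.camera_info("top")
A=lambda x,y:((x+.5)/5.5-.5+198,(y+.5)/5.5-.5+145)
B=lambda x,y:((x-529.5)/5-.5+330,(y+.5)/5-.5+175)
D=lambda x,y:((x-529.5)/5-.5+122,(y-319.5)/5-.5+205)
print("cradle",fit(c,[(-.165,-.108,.015),(-.165,.104,.015),(.092,.104,.015)],[A(458,40),A(478,402),A(33,418)],[.57,.05,1.57]))
print("board",fit(c,[(.055,-.0525,.041),(-.055,-.0525,.041),(-.055,.0525,.041),(.055,.0525,.041)],[A(80,100),A(272,97),A(280,277),A(83,287)],[.58,.07,1.57]))
print("wedge",fit(c,[(-.085,-.013,.032),(-.085,.013,.032),(.085,-.013,.032),(.085,-.0026,.032)],[B(582,46),B(620,24),B(737,268),B(757,266)],[.5,-.31,-2.6]))
print("block",fit(c,[(.055,.03,.05),(.055,-.03,.05),(-.055,-.03,.05),(-.055,.03,.05)],[D(593,512),D(558,420),D(725,358),D(760,443)],[.44,.34,1.9]))
w=r.camera_info("wrist");o=r.get_obs()
T=R.from_rotvec(o['orientation']);print(T.as_matrix().round(3));print("cam in tool",T.inv().apply(w['position']-o['tcp_pos']),(T.inv()*R.from_rotvec(w['rotation'])).as_rotvec(),w)
E
```

```text
cradle (array([0.56721589, 0.08903435, 1.60464348]), [[0.4, 0.2], [0.2, 0.2], [0.7, 0.3]])
board (array([0.58819645, 0.09083601, 1.59922073]), [[0.1, 0.4], [0.1, 0.3], [0.2, 0.2], [0.1, 0.3]])
wedge (array([ 0.50807829, -0.31194179, -2.57073997]), [[0.4, 0.1], [0.4, 0.2], [0.7, 0.9], [0.6, 0.5]])
block (array([0.4405184 , 0.34136438, 1.94928227]), [[0.5, 0.2], [0.2, 0.2], [0.4, 1.0], [0.3, 0.3]])
[[ 0.951  0.308 -0.001]
 [ 0.308 -0.951  0.001]
 [-0.    -0.001 -1.   ]]
cam in tool [ 0.07751197 -0.00133813 -0.14159886] [-0.23807506 -0.23587901  1.55902654] {'fov_y': 69.42934615371004, 'cx': 256.7334094498872, 'cy': 190.87584426592704, 'position': array([ 0.280997  , -0.61687445,  0.37217041]), 'rotation': array([ 2.33293347, -1.69920206, -0.25828542])}
```

play_rows(
  targets="-1 0.448 -0.237 -0.03 -1.0;-1 0.448 -0.237 -0.03 -1.0;-1 0.448 -0.237 -0.03 -1.0;-1 0.448 -0.237 -0.03 -1.0;-1 0.448 -0.237 -0.03 -1.0;-1 0.448 -0.237 -0.03 -1.0;-1 0.448 -0.237 -0.03 -1.0;-1 0.448 -0.237 -0.03 -1.0",
)

```text
clock: 0.82
tcp_pos: [0.4406, -0.402, 0.2511]
orientation: [-2.483, -1.925, 0.0]
contact_force: [0.4, -0.9, -0.3]
grip_width: 0.0855
gripper_force: 0.0
```

```bash
cat > st.py <<'E'
from h import *
def st(g=None,yaw=None):
    o=r.get_obs();M=R.from_rotvec(o['orientation']).as_matrix();y=np.arctan2(M[1,0],M[0,0])
    print("t",round(o['clock'],2),"tcp",o['tcp_pos'].round(4),"yaw",round(y,4),"tilt",M[:,2].round(3),"F",o['contact_force'].round(1),"w",round(o['grip_width'],4),"gf",round(o['gripper_force'],1),"j",o['joints'].round(2))
    if g is not None: print("shift",(M.T@(np.array(g)-o['tcp_pos'])).round(4))
    if yaw is not None: print("spin",-(((yaw-y)+np.pi)%(2*np.pi)-np.pi))
E
python3 -c "
from st import *
st([.56,-.278,.15],3.712)"
```

```text
t 0.82 tcp [ 0.4406 -0.402   0.2511] yaw 1.3188 tilt [-0. -0. -1.] F [ 0.4 -0.9 -0.3] w 0.0855 gf 0.0 j [ 0.86  0.35 -0.29  1.71  0.11  1.1   0.29]
shift [0.1499 0.0847 0.1011]
spin -2.393192922753572
```

play_rows(
  targets="-1 0.15 0.085 0.1 -1.0;-1 0.15 0.085 0.1 -1.0;-1 0.15 0.085 0.1 -1.0;-1 0.15 0.085 0.1 -1.0;-1 0.15 0.085 0.1 -1.0;-1 0.15 0.085 0.1 -1.0;-1 0.15 0.085 0.1 -1.0;-1 0.15 0.085 0.1 -1.0",
)

```text
clock: 1.48
tcp_pos: [0.5602, -0.2794, 0.1501]
orientation: [-1.253, -2.879, -0.0]
contact_force: [-0.9, -0.9, 0.8]
grip_width: 0.0858
gripper_force: 0.0
```

play_rows(
  targets="-1 0 0 0 -1.0;-1 0 0 0 -1.0;-1 0 0 0 -1.0;-1 0 0 0 -1.0;-1 0 0 0 -1.0;-1 0 0 0 -1.0;-1 0 0 0 -1.0;-1 0 0 0 -1.0",
)

```text
clock: 2.15
tcp_pos: [0.5599, -0.2805, 0.1507]
orientation: [0.278, -3.129, -0.0]
contact_force: [0.6, 0.0, -0.6]
grip_width: 0.0857
gripper_force: 0.0
```

play_rows(
  targets="-1 0 0 0 -0.39;-1 0 0 0 -0.39;-1 0 0 0 -0.39;-1 0 0 0 -0.39;-1 0 0 0 -0.39",
)

```text
clock: 2.57
tcp_pos: [0.5599, -0.2805, 0.1506]
orientation: [0.866, -3.02, -0.001]
contact_force: [-0.3, -0.7, -0.0]
grip_width: 0.0854
gripper_force: 0.0
```

```bash
python3 -c "
from st import *
st([.56,-.278,.15],3.712)
c=r.camera_info('wrist')
cv2.imwrite('pics/w1.png',cv2.resize(r.grab_frame('wrist')[:,:,::-1],(800,600),interpolation=cv2.INTER_CUBIC))
print(c)"
```

```text
t 2.57 tcp [ 0.5599 -0.2805  0.1506] yaw -2.5833 tilt [-0.     0.001 -1.   ] F [-0.3 -0.7 -0. ] w 0.0854 gf 0.0 j [ 0.95  0.62 -0.83  1.71  0.52  1.05  2.07]
shift [-0.0014  0.0021  0.0006]
spin -0.01210493060215967
{'fov_y': 69.42934615371004, 'cx': 256.7334094498872, 'cy': 190.87584426592704, 'position': array([ 0.49612408, -0.31929095,  0.29222335]), 'rotation': array([1.44010679, 2.59475916, 0.39597234])}
```

View pics/w1.png

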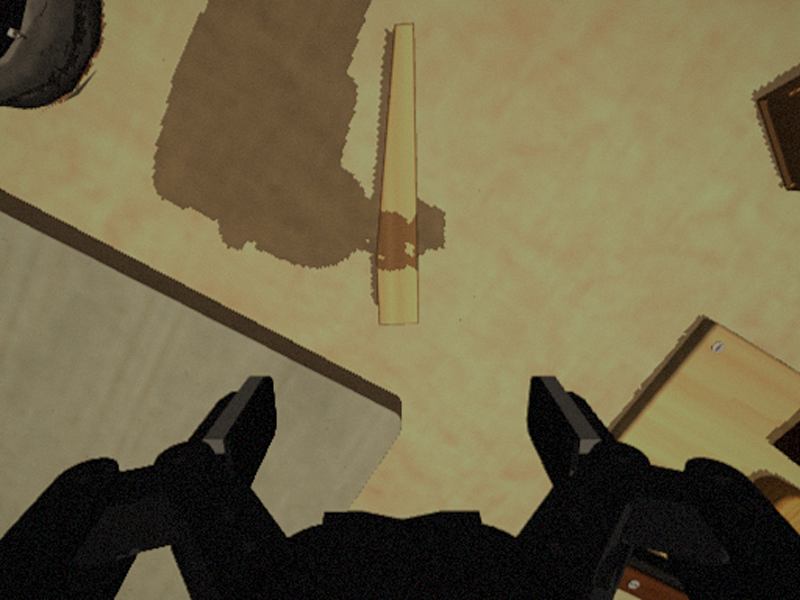

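The wrist view shows the wedge with its thick end corners at (378,324)/(418,323) and its thin end at (395,24)/(413,24). The straight face is on the right, as expected. A grey panel corner is near (400,402), so I'll check finger clearance against it.

```bash
python3 -c "
from st import *
c=r.camera_info('wrist')
s=lambda x,y:((x+.5)*.64-.5,(y+.5)*.64-.5)
p,res=fit(c,[(-.085,-.013,.032),(-.085,.013,.032),(.085,-.013,.032),(.085,-.0026,.032)],[s(418,323),s(379,324),s(413,24),s(395,24)],[.508,-.312,-2.57]);print(p,res)
cs,sn=np.cos(p[2]),np.sin(p[2])
loc=lambda q:((q[0]-p[0])*cs+(q[1]-p[1])*sn,-(q[0]-p[0])*sn+(q[1]-p[1])*cs)
for z in(0,.02):print([np.round(loc(p2w(c,*s(*q),z)),3).tolist() for q in((400,402),(200,300),(400,420))])
g=[p[0]-.062*cs,p[1]-.062*sn,.1];print(g)
g[2]=.05;st(g,p[2])
print('plate corner',p2w(c,*s(706,318),.015),p2w(c,*s(614,432),.015))"
```

```text
[ 0.51123715 -0.31507268 -2.55864046] [[0.4, 1.5], [0.5, 1.5], [0.6, 0.9], [0.6, 0.5]]
[[-0.159, 0.001], [-0.074, 0.141], [-0.175, 0.002]]
[[-0.148, 0.001], [-0.068, 0.131], [-0.162, 0.001]]
[np.float64(0.562997302883713), np.float64(-0.28094223768095883), 0.1]
t 2.62 tcp [ 0.5599 -0.2805  0.1507] yaw -2.5843 tilt [-0.  0. -1.] F [ 1.  -0.6  0.7] w 0.0856 gf 0.0 j [ 0.95  0.62 -0.83  1.71  0.52  1.05  2.07]
shift [-0.0024 -0.0021  0.1007]
spin -0.025627635875803634
plate corner [ 0.47238822 -0.09041615  0.015     ] [ 0.57484121 -0.08480955  0.015     ]
```

play_rows(
  targets="-1 -0.002 -0.002 0.04 -0.025;-1 -0.002 -0.002 0.08 -0.025;-1 -0.002 -0.002 0.115 -0.025;-1 -0.002 -0.002 0.135 -0.025;-1 -0.002 -0.002 0.144 -0.025;-1 -0.002 -0.002 0.144 -0.025;0.2 -0.002 -0.002 0.144 -0.025;0.6 -0.002 -0.002 0.144 -0.025",
  squeeze=40,
)

```text
clock: 3.28
tcp_pos: [0.5644, -0.2812, 0.0089]
orientation: [-0.906, 3.006, -0.003]
contact_force: [-0.1, -0.4, 0.7]
grip_width: 0.0638
gripper_force: 0.0
```

play_rows(
  targets="1 0 0 0 0;1 0 0 0 0;1 0 0 0 0;1 0 0 0 0;1 0 0 0 0;1 0 0 0 0",
)

```text
clock: 3.78
tcp_pos: [0.5637, -0.2814, 0.0083]
orientation: [-0.907, 3.007, -0.002]
contact_force: [-1.2, -0.6, 7.6]
grip_width: 0.0252
gripper_force: 41.0
```

play_rows(
  targets="1 0 0 -0.03 0;1 0 0 -0.07 0;1 0 0 -0.1 0.1;1 0 0 -0.11 0.225;1 0 0 -0.11 0.35;1 0 0 -0.11 0.475;1 0 0 -0.11 0.6;1 0 0 -0.11 0.725",
)

```text
clock: 4.45
tcp_pos: [0.5627, -0.281, 0.1172]
orientation: [0.228, 3.133, -0.0]
contact_force: [-0.5, 0.1, -0.4]
grip_width: 0.0255
gripper_force: 40.1
```

```bash
python3 -c "
from st import *
st([.5275,-.13,.12],1.605)"
```

```text
t 4.45 tcp [ 0.5627 -0.281   0.1172] yaw 2.9964 tilt [ 0. -0. -1.] F [-0.5  0.1 -0.4] w 0.0255 gf 40.1 j [ 0.83  0.61 -0.65  1.73  0.44  0.95  1.43]
shift [ 0.0567  0.1443 -0.0029]
spin 1.3913890893991745
```

play_rows(
  targets="1 0.007 0.018 0 0.11;1 0.014 0.036 0 0.22;1 0.021 0.054 0 0.33;1 0.028 0.072 0 0.44;1 0.035 0.09 0 0.55;1 0.042 0.108 0 0.66;1 0.049 0.126 0 0.77;1 0.057 0.144 0 0.88",
)

```text
clock: 5.12
tcp_pos: [0.5261, -0.1295, 0.1171]
orientation: [1.539, 2.738, 0.0]
contact_force: [0.1, 0.2, -0.4]
grip_width: 0.0254
gripper_force: 40.1
```

play_rows(
  targets="1 0 0 0 0.12;1 0 0 0 0.24;1 0 0 0 0.36;1 0 0 0 0.48;1 0 0 0 0.51;1 0 0 0 0.51;1 0 0 0 0.51",
)

```text
clock: 5.7
tcp_pos: [0.5263, -0.1303, 0.1171]
orientation: [2.172, 2.269, -0.0]
contact_force: [-0.1, 0.2, 0.2]
grip_width: 0.025
gripper_force: 40.1
```

```bash
python3 -c "
from st import *
st([.5275,-.13,.12],1.605)
c=r.camera_info('wrist')
cv2.imwrite('pics/w2.png',cv2.resize(r.grab_frame('wrist')[:,:,::-1],(800,600),interpolation=cv2.INTER_CUBIC))"
```

```text
t 5.7 tcp [ 0.5263 -0.1303  0.1171] yaw 1.6145 tilt [-0. -0. -1.] F [-0.1  0.2  0.2] w 0.025 gf 40.1 j [ 0.43  0.43 -0.38  1.96  0.22  0.8  -0.03]
shift [ 0.0003  0.0012 -0.0029]
spin 0.009497496426955188
```

View pics/w2.png

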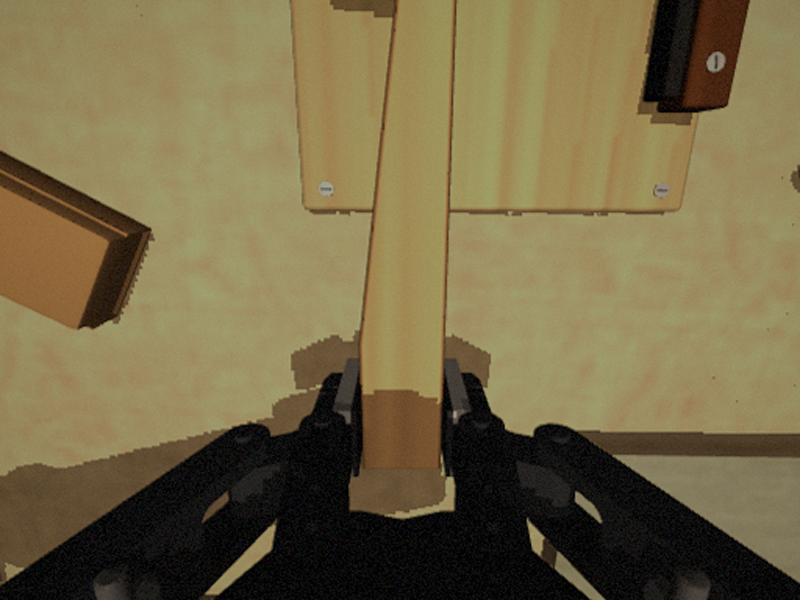

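```bash
python3 -c "
from st import *
c=r.camera_info('wrist');o=r.get_obs()
s=lambda x,y:((x+.5)*.64-.5,(y+.5)*.64-.5)
a,b=[p2w(c,*s(*q),.015) for q in((303,211),(682,210))];print('corners',a,b,np.linalg.norm(a-b))
e=[p2w(c,*s(*q),.015) for q in((303,200),(291,2))];d=e[1]-e[0];print('left edge yaw',np.arctan2(d[1],d[0]))
p,res=fit(c,[(-.165,.104,.015),(-.165,-.108,.015)],[s(303,211),s(682,210)],[.567,.089,1.6]);print('cradle',p,res)
zt=o['tcp_pos'][2]-.0083+.032
pts=[p2w(c,*s(*q),zt) for q in((362,468),(440,468),(444,430),(449,200),(454.5,2),(361,320),(396.5,2))]
C=np.array(p)
for nm,P in zip('buttL buttR r430 r200 r2 l320 l2'.split(),pts):
    dd=P[:2]-C[:2];cs,sn=np.cos(C[2]),np.sin(C[2]);M=R.from_rotvec(o['orientation']).as_matrix()
    print(nm,'cradle',(np.array([cs*dd[0]+sn*dd[1],-sn*dd[0]+cs*dd[1]])*1e3).round(1),'tool',((M.T@(P-o['tcp_pos']))*1e3).round(1))
"
```

```text
corners [ 0.47070057 -0.08042923  0.015     ] [ 0.68066989 -0.07095534  0.015     ] 0.2101829410730584
left edge yaw 1.6073053809527231
cradle [0.56632747 0.08897349 1.61551117] [[1.0, 0.1], [1.0, 0.1]]
buttL cradle [-234.2   61.7] tool [-16.9 -11.9 -23.7]
buttR cradle [-234.3   36.3] tool [-17.   13.5 -23.7]
r430 cradle [-220.    35.4] tool [ -2.6  14.4 -23.7]
r200 cradle [-149.   36.] tool [ 68.4  13.7 -23.7]
r2 cradle [-103.5   36.1] tool [113.9  13.6 -23.7]
l320 cradle [-183.    60.5] tool [ 34.3 -10.7 -23.7]
l2 cradle [-103.5   49.7] tool [ 1.139e+02 -1.000e-01 -2.370e+01]
```

```bash
cat >> st.py <<'E'
C=(0.5663,0.0890,1.610)
cs,sn=np.cos(C[2]),np.sin(C[2])
def c2w(x,y,z): return np.array([C[0]+cs*x-sn*y,C[1]+sn*x+cs*y,z])
def w2c(P): d=np.array(P)[:2]-C[:2]; return np.array([cs*d[0]+sn*d[1],-sn*d[0]+cs*d[1]])
E
python3 -c "
from st import *
c=r.camera_info('top')
A=lambda x,y:((x+.5)/5.5-.5+198,(y+.5)/5.5-.5+145)
for n,q,z in [('stop',(72,292),.043),('stop',(302,312),.043),('board',(95,287),.041),('board',(265,280),.041),('fence',(40,93),.039),('fence',(365,80),.039)]: print(n,(w2c(p2w(c,*A(*q),z))*1e3).round(1))
st(c2w(-.180,.0471,.0245),C[2])
print(c2w(-.180,.0471,.0245), w2c(r.get_obs()['tcp_pos']))
"
```

```text
stop [63.1 33.8]
stop [-65.5  51.1]
board [50.3 31.3]
board [-45.5  31.8]
fence [ 78.  -81.9]
fence [-107.7  -80.9]
t 5.75 tcp [ 0.5263 -0.1304  0.117 ] yaw 1.6144 tilt [-0. -0. -1.] F [ 0.1 -0.3 -0.8] w 0.0252 gf 40.1 j [ 0.43  0.43 -0.38  1.96  0.22  0.8  -0.03]
shift [0.0376 0.0017 0.0925]
spin 0.004398712088399925
[ 0.52629104 -0.09270771  0.0245    ] [-0.21764085  0.04857881]
```

play_rows(
  targets="1 0 0.0015 0.03 0.004;1 0 0.0015 0.06 0.004;1 0 0.0015 0.08 0.004;1 0 0.0015 0.09 0.004;1 0 0.0015 0.09 0.004;1 0 0.0015 0.09 0.004",
)

```text
clock: 6.25
tcp_pos: [0.5281, -0.1303, 0.0272]
orientation: [-2.178, -2.263, -0.0]
contact_force: [0.3, -0.1, 0.2]
grip_width: 0.0252
gripper_force: 40.1
```

```bash
python3 -c "
from st import *
st(c2w(-.180,.0471,.0245),C[2])
cv2.imwrite('pics/w3.png',cv2.resize(r.grab_frame('wrist')[:,:,::-1],(800,600),interpolation=cv2.INTER_CUBIC))"
```

```text
t 6.25 tcp [ 0.5281 -0.1303  0.0272] yaw 1.6092 tilt [-0.  0. -1.] F [ 0.3 -0.1  0.2] w 0.0252 gf 40.1 j [ 0.39  0.57 -0.33  2.    0.3   0.62 -0.1 ]
shift [ 0.0377 -0.0003  0.0027]
spin -0.0007669360327575703
```

View pics/w3.png

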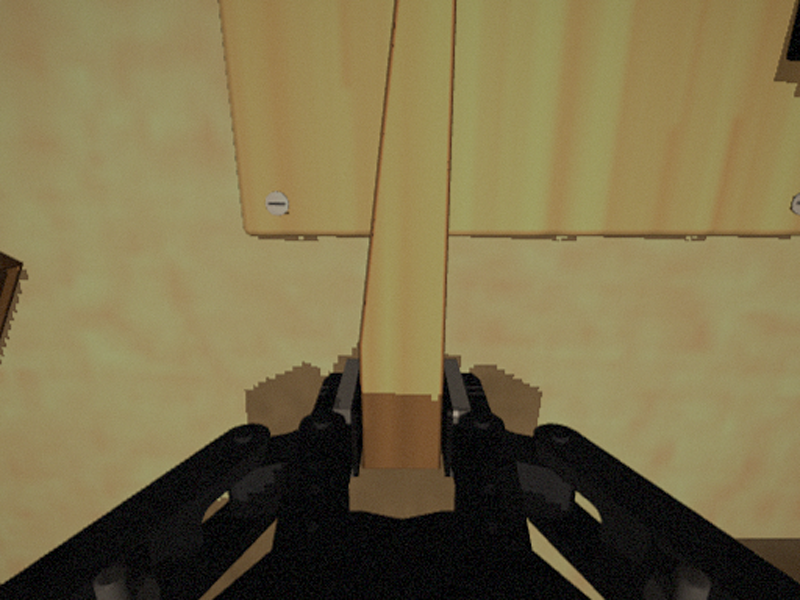

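```bash
python3 -c "
from st import *
c=r.camera_info('wrist')
s=lambda x,y:((x+.5)*.64-.5,(y+.5)*.64-.5)
for q in((243,235),(235,150),(221,5),(600,236)):print((w2c(p2w(c,*s(*q),.015))*1e3).round(1))
z=.0272-.0083+.032
for q in((448,240),(454.5,2)):print('wedge',(w2c(p2w(c,*s(*q),z))*1e3).round(1))
"
```

```text
[-164.5  101.6]
[-135.8  101.1]
[-93.5 100.4]
[-165.2  -26.2]
wedge [-160.3   32.2]
wedge [-103.8   32.4]
```

play_rows(
  targets="1 0.004 0 0.001 0;1 0.008 0 0.002 0;1 0.012 0 0.002 0;1 0.016 0 0.002 0;1 0.02 0 0.002 0;1 0.02 0 0.002 0",
)

```text
clock: 6.8
tcp_pos: [0.5273, -0.109, 0.0253]
orientation: [-2.177, -2.265, -0.001]
contact_force: [-0.5, 0.9, -1.2]
grip_width: 0.0251
gripper_force: 40.1
```

play_rows(
  targets="1 0.004 0 0 0;1 0.008 0 0 0;1 0.012 0 0 0;1 0.016 0 0 0;1 0.019 0 0.001 0;1 0.019 0 0.001 0",
)

```text
clock: 7.3
tcp_pos: [0.5264, -0.0904, 0.0239]
orientation: [-2.177, -2.264, -0.0]
contact_force: [-0.3, 0.2, -0.9]
grip_width: 0.0253
gripper_force: 40.1
```

```bash
python3 -c "
from st import *
st(c2w(-.180,.0471,.0235),C[2])
im=r.grab_frame('top')[:,:,::-1]; a=cv2.resize(im[145:230,198:330],None,fx=6,fy=6,interpolation=cv2.INTER_CUBIC)
cv2.imwrite('pics/t4.png',a)"
```

```text
t 7.3 tcp [ 0.5264 -0.0904  0.0239] yaw 1.6099 tilt [-0.  0. -1.] F [-0.3  0.2 -0.9] w 0.0253 gf 40.1 j [ 0.31  0.56 -0.33  2.02  0.3   0.6  -0.18]
shift [-0.0023 -0.0002  0.0004]
spin -6.90226848569786e-05
```

View pics/t4.png

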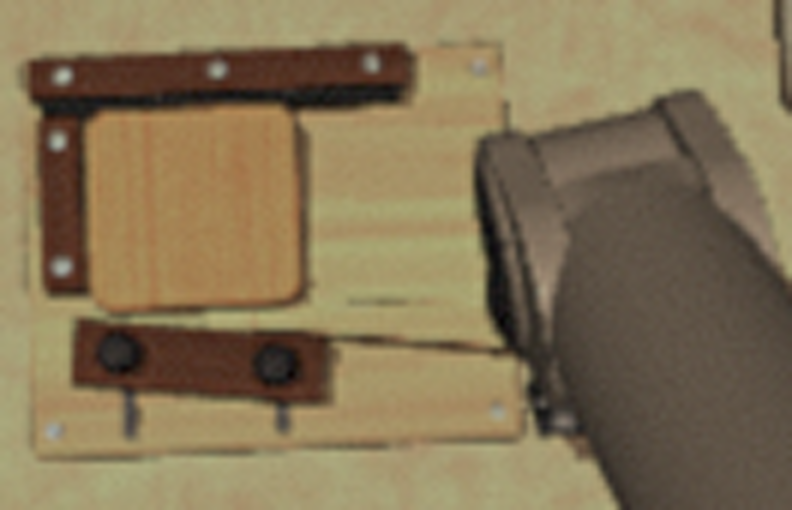

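The wedge runs into the slot between the board's lower edge (~y 305) and the stop (~y 330), and no contact force shows. I'll release it.

play_rows(
  targets="1 0 0 0.0007 0;1 0 0 0.0007 0;0 0 0 0.0007 0;0 0 0 0.0007 0;-0.3 0 0 0.0007 0;-0.3 0 0 0 0;-0.3 0 0 0 0;-0.3 0 0 0 0",
)

```text
clock: 8.02
tcp_pos: [0.5265, -0.0915, 0.0241]
orientation: [2.179, 2.263, 0.0]
contact_force: [-0.4, 0.2, -0.8]
grip_width: 0.0557
gripper_force: 0.0
```

play_rows(
  targets="-0.3 0 0 -0.02 0;-0.3 0 0 -0.05 0;-0.3 0 0 -0.085 0;-1 0 0 -0.12 0;-1 -0.01 0 -0.15 0;-1 -0.02 0 -0.16 0;-1 -0.02 0 -0.16 0",
)

```text
clock: 8.6
tcp_pos: [0.5291, -0.1139, 0.1873]
orientation: [2.178, 2.256, 0.004]
contact_force: [1.8, -0.4, 0.4]
grip_width: 0.0853
gripper_force: 0.0
```

```bash
python3 -c "
from st import *
st()
cv2.imwrite('pics/w5.png',cv2.resize(r.grab_frame('wrist')[:,:,::-1],(800,600),interpolation=cv2.INTER_CUBIC))"
```

```text
t 8.6 tcp [ 0.5291 -0.1139  0.1873] yaw 1.606 tilt [ 0.006 -0.002 -1.   ] F [ 1.8 -0.4  0.4] w 0.0853 gf 0.0 j [ 0.43  0.33 -0.4   1.9   0.16  0.93 -0.02]
```

View pics/w5.png

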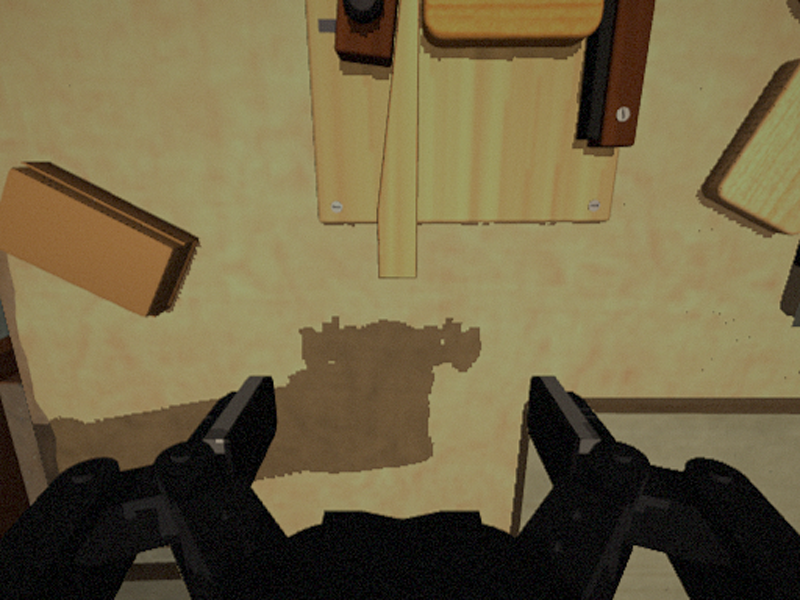

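The wedge lies released in the slot. Its butt is at (379–417,277) and the plate corners are at (319,221) and (611,219).

```bash
python3 -c "
from st import *
c=r.camera_info('wrist')
s=lambda x,y:((x+.5)*.64-.5,(y+.5)*.64-.5)
for n,q,z in(('pl',(319,221),.015),('pr',(611,219),.015),('buttL',(379,277),.047),('buttR',(417,277),.047),('r',(418,50),.047),('board',(424,25),.041),('stopcorner',(393,62),.043)):print(n,(w2c(p2w(c,*s(*q),z))*1e3).round(1))
st([.4405,.3414,.187],1.949)
"
```

```text
pl [-161.8  103.3]
pr [-161.5 -105.4]
buttL [-195.    59.7]
buttR [-195.1   34.3]
r [-60.7  34.6]
board [-46.6  31. ]
stopcorner [-66.   49.1]
t 8.65 tcp [ 0.5279 -0.1126  0.1852] yaw 1.6066 tilt [ 0.003 -0.001 -1.   ] F [-0.4 -0.3  0.7] w 0.0854 gf 0.0 j [ 0.42  0.34 -0.4   1.91  0.16  0.93 -0.02]
shift [ 0.4569 -0.071  -0.0025]
spin -0.3423871957853155
```

play_rows(
  targets="-1 0.04 -0.006 0 -0.04;-1 0.08 -0.012 0 -0.08;-1 0.12 -0.018 0 -0.12;-1 0.16 -0.025 0 -0.16;-1 0.2 -0.031 0 -0.2;-1 0.24 -0.037 0 -0.24;-1 0.28 -0.043 0 -0.28;-1 0.32 -0.05 0 -0.34",
)

```text
clock: 9.32
tcp_pos: [0.463, 0.2083, 0.1824]
orientation: [-1.76, -2.6, 0.003]
contact_force: [0.5, 0.2, -0.9]
grip_width: 0.0852
gripper_force: 0.0
```

```bash
python3 -c "
from st import *
st([.4663,.2764,.187],1.949)
"
```

```text
t 9.32 tcp [0.463  0.2083 0.1824] yaw 1.9513 tilt [-0.003 -0.001 -1.   ] F [ 0.5  0.2 -0.9] w 0.0852 gf 0.0 j [-0.03  0.32 -0.62  1.97  0.23  0.92 -0.38]
shift [ 0.062   0.0283 -0.0046]
spin 0.0022773072252597615
```

play_rows(
  targets="-1 0.02 0.012 0 0;-1 0.04 0.024 0 0;-1 0.055 0.028 0 0;-1 0.055 0.028 0 0;-1 0.055 0.028 0 0",
)

```text
clock: 9.73
tcp_pos: [0.4691, 0.2686, 0.1824]
orientation: [-1.76, -2.6, 0.004]
contact_force: [-0.4, -0.2, -1.2]
grip_width: 0.0852
gripper_force: 0.0
```

```bash
python3 -c "
from st import *
st([.4663,.2764,.187],1.949)
cv2.imwrite('pics/w6.png',cv2.resize(r.grab_frame('wrist')[:,:,::-1],(800,600),interpolation=cv2.INTER_CUBIC))
"
```

```text
t 9.73 tcp [0.4691 0.2686 0.1824] yaw 1.9516 tilt [-0.003 -0.001 -1.   ] F [-0.4 -0.2 -1.2] w 0.0852 gf 0.0 j [-0.13  0.38 -0.62  1.89  0.27  0.95 -0.49]
shift [ 0.0083  0.0003 -0.0046]
spin 0.0026408545568754604
```

View pics/w6.png

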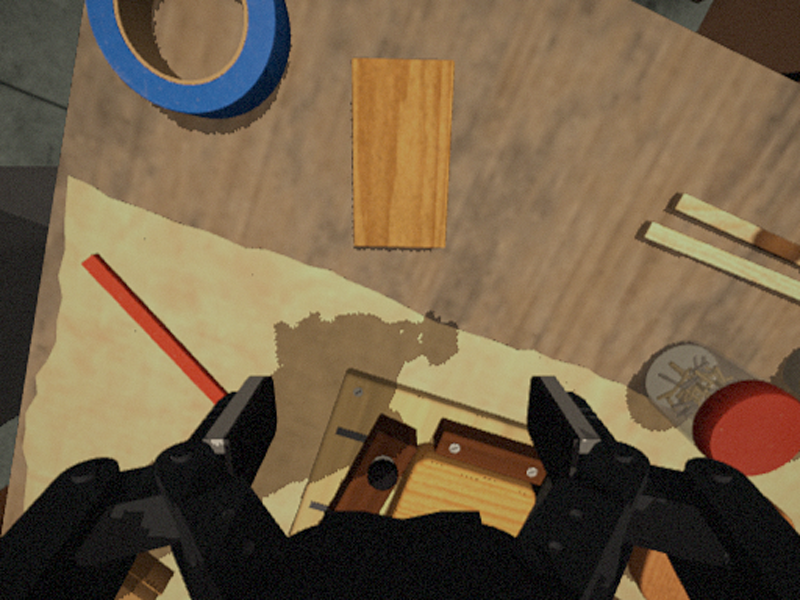

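Block top corners are at (352,59), (454,60), (445,248), (355,247). The blue tape lies left of the far end and is clear of the grip at the block's middle.

```bash
python3 -c "
from st import *
c=r.camera_info('wrist')
s=lambda x,y:((x+.5)*.64-.5,(y+.5)*.64-.5)
p,res=fit(c,[(.055,.03,.05),(.055,-.03,.05),(-.055,-.03,.05),(-.055,.03,.05)],[s(352,59),s(454,60),s(445,248),s(355,247)],[.44,.34,1.95]);print(p,res)
st([p[0],p[1],.02],p[2])
"
```

```text
[0.4417714  0.34078675 1.93364739] [[1.4, 1.1], [1.3, 0.6], [1.2, 2.0], [1.1, 1.7]]
t 9.78 tcp [0.4697 0.2673 0.1825] yaw 1.9497 tilt [-0.003 -0.002 -1.   ] F [ 0.2 -0.8  0.3] w 0.0854 gf 0.0 j [-0.13  0.38 -0.62  1.89  0.27  0.95 -0.49]
shift [0.0787 0.0017 0.1625]
spin 0.016031441989486694
```

play_rows(
  targets="-1 0.03 0.001 0.02 0.015;-1 0.06 0.0017 0.05 0.015;-1 0.078 0.0017 0.08 0.015;-1 0.0785 0.0017 0.11 0.015;-1 0.0785 0.0017 0.14 0.015;-1 0.0785 0.0017 0.16 0.015;-1 0.0785 0.0017 0.17 0.015;-1 0.0785 0.0017 0.17 0.015",
)

```text
clock: 10.45
tcp_pos: [0.4423, 0.3389, 0.0116]
orientation: [-1.785, -2.584, 0.008]
contact_force: [-0.6, -0.0, 0.4]
grip_width: 0.0854
gripper_force: 0.0
```

play_rows(
  targets="0 0 0 0 0;0.5 0 0 0 0;1 0 0 0 0;1 0 0 0 0;1 0 0 0 0;1 0 0 0 0",
  squeeze=80,
)

```text
clock: 10.95
tcp_pos: [0.4445, 0.3421, 0.0158]
orientation: [1.784, 2.584, 0.004]
contact_force: [-1.1, -1.0, 7.1]
grip_width: 0.0586
gripper_force: 87.2
```

```bash
python3 -c "
from st import *
st()
print('C -.40,.15',c2w(-.30,.047,.12))
"
```

```text
t 10.95 tcp [0.4445 0.3421 0.0158] yaw 1.9333 tilt [ 0.002  0.001 -1.   ] F [-1.1 -1.   7.1] w 0.0586 gf 87.2 j [-0.38  0.64 -0.5   1.95  0.48  0.67 -0.82]
C -.40,.15 [ 0.5310942  -0.21261159  0.12      ]
```

play_rows(
  targets="1 0 0 -0.03 0;1 0 0 -0.07 0;1 0 0 -0.11 0;1 0 0 -0.145 0;1 -0.03 0 -0.145 0.04;1 -0.065 0 -0.145 0.08;1 -0.1 0 -0.145 0.12;1 -0.1 0 -0.145 0.16",
)

```text
clock: 11.62
tcp_pos: [0.4823, 0.2392, 0.1592]
orientation: [1.996, 2.419, -0.005]
contact_force: [0.5, -0.4, -3.1]
grip_width: 0.0583
gripper_force: 87.2
```

```bash
python3 -c "
from st import *
st(c2w(-.30,.047,.16),C[2])
"
```

```text
t 11.62 tcp [0.4823 0.2392 0.1592] yaw 1.7619 tilt [ 0.002 -0.005 -1.   ] F [ 0.5 -0.4 -3.1] w 0.0583 gf 87.2 j [-0.12  0.4  -0.56  1.92  0.27  0.9  -0.63]
shift [-0.4529 -0.0379  0.0017]
spin 0.15192084093676783
```

play_rows(
  targets="1 -0.035 -0.003 0 0.02;1 -0.07 -0.006 0 0.04;1 -0.105 -0.009 0 0.06;1 -0.14 -0.012 0 0.08;1 -0.175 -0.015 0 0.1;1 -0.21 -0.018 0 0.12;1 -0.245 -0.02 0 0.14;1 -0.28 -0.023 0 0.15",
)

```text
clock: 12.28
tcp_pos: [0.5129, -0.0328, 0.1598]
orientation: [2.162, 2.277, 0.001]
contact_force: [0.0, 0.1, -1.6]
grip_width: 0.0587
gripper_force: 87.1
```

play_rows(
  targets="1 -0.035 0 0 0;1 -0.07 0 0 0;1 -0.105 0 0 0;1 -0.14 0 0 0;1 -0.17 0 0 0;1 -0.17 0 0 0;1 -0.17 0 0 0",
)

```text
clock: 12.87
tcp_pos: [0.5213, -0.2032, 0.1593]
orientation: [2.166, 2.274, -0.0]
contact_force: [0.1, 1.1, -2.5]
grip_width: 0.0588
gripper_force: 87.1
```

```bash
python3 -c "
from st import *
st(c2w(-.30,.047,.036),C[2])
"
```

```text
t 12.87 tcp [ 0.5213 -0.2032  0.1593] yaw 1.6192 tilt [ 0.    -0.001 -1.   ] F [ 0.1  1.1 -2.5] w 0.0588 gf 87.1 j [ 0.57  0.4  -0.39  1.88  0.19  0.89  0.14]
shift [-0.0098  0.0093  0.1233]
spin 0.009167986538786366
```

play_rows(
  targets="1 -0.01 0.0093 0.03 0.009;1 -0.01 0.0093 0.06 0.009;1 -0.01 0.0093 0.09 0.009;1 -0.01 0.0093 0.11 0.009;1 -0.01 0.0093 0.122 0.009;1 -0.01 0.0093 0.122 0.009;1 -0.01 0.0093 0.122 0.009",
)

```text
clock: 13.45
tcp_pos: [0.5321, -0.2092, 0.0375]
orientation: [-2.17, -2.271, -0.001]
contact_force: [0.4, -0.9, -1.3]
grip_width: 0.0583
gripper_force: 87.1
```

```bash
python3 -c "
from st import *
st(c2w(-.255,.047,.036),C[2])
cv2.imwrite('pics/w7.png',cv2.resize(r.grab_frame('wrist')[:,:,::-1],(800,600),interpolation=cv2.INTER_CUBIC))
"
```

```text
t 13.45 tcp [ 0.5321 -0.2092  0.0375] yaw 1.616 tilt [ 0.  0. -1.] F [ 0.4 -0.9 -1.3] w 0.0583 gf 87.1 j [ 0.52  0.58 -0.33  1.93  0.29  0.67  0.06]
shift [ 0.0417 -0.0008  0.0015]
spin 0.006042956899555474
```

View pics/w7.png

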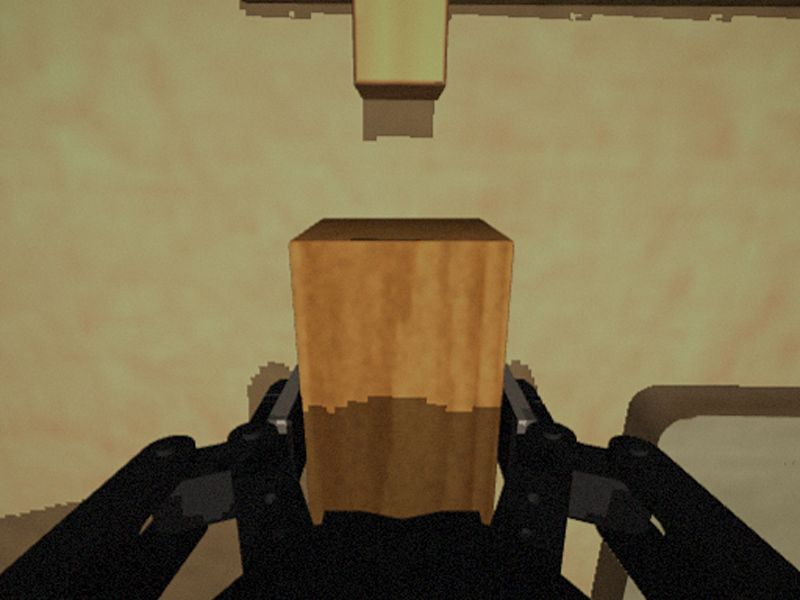

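The block is centred behind the wedge's butt: block front at y=240, butt at y=84, both about x=400. I'm advancing it.

play_rows(
  targets="1 0.01 0 0.0015 0.006;1 0.02 0 0.0015 0.006;1 0.03 0 0.0015 0.006;1 0.035 0 0.0015 0.006;1 0.038 0 0.0015 0.006;1 0.041 0 0.0015 0.006;1 0.044 0 0.0015 0.006;1 0.047 0 0.0015 0.006",
)

```text
clock: 14.17
tcp_pos: [0.5296, -0.1636, 0.0356]
orientation: [2.179, 2.262, -0.0]
contact_force: [-0.5, -0.8, -0.6]
grip_width: 0.0582
gripper_force: 87.1
```

play_rows(
  targets="1 0.003 0 0 0;1 0.006 0 0 0;1 0.009 0 0 0;1 0.012 0 0 0;1 0.015 0 0 0;1 0.018 0 0 0",
)

```text
clock: 14.67
tcp_pos: [0.529, -0.145, 0.0355]
orientation: [2.179, 2.263, 0.0]
contact_force: [0.4, -3.2, -0.9]
grip_width: 0.0584
gripper_force: 87.2
```

```bash
python3 -c "
from st import *
st(); print(w2c(r.get_obs()['tcp_pos']))"
```

```text
t 14.67 tcp [ 0.529  -0.145   0.0355] yaw 1.6087 tilt [ 0. -0. -1.] F [ 0.4 -3.2 -0.9] w 0.0584 gf 87.2 j [ 0.41  0.56 -0.33  1.98  0.29  0.64 -0.06]
[-0.23239809  0.04648898]
```

play_rows(
  targets="1 0.0015 0 0 0;1 0.003 0 0 0;1 0.0045 0 0 0;1 0.006 0 0 0",
)

```text
clock: 15.0
tcp_pos: [0.5294, -0.1408, 0.0358]
orientation: [2.179, 2.26, -0.0]
contact_force: [2.9, -5.6, -1.8]
grip_width: 0.0585
gripper_force: 87.1
```

play_rows(
  targets="1 0.0015 0 0 0;1 0.003 0 0 0;1 0.0045 0 0 0",
)

```text
clock: 15.25
tcp_pos: [0.53, -0.1379, 0.0362]
orientation: [2.179, 2.257, -0.0]
contact_force: [3.2, -9.9, -0.9]
grip_width: 0.0587
gripper_force: 87.1
```

play_rows(
  targets="1 0.0015 0 0 0;1 0.003 0 0 0;1 0.0045 0 0 0",
)

```text
clock: 15.5
tcp_pos: [0.5306, -0.1352, 0.0366]
orientation: [2.179, 2.253, -0.0]
contact_force: [5.2, -15.7, -0.5]
grip_width: 0.0585
gripper_force: 87.2
```

play_rows(
  targets="1 -0.005 0 0 0;1 -0.012 0 0 0;1 -0.02 0 0 0;1 -0.02 0 0 0;1 -0.02 0 0 0;1 -0.02 0 0 0",
)

```text
clock: 16.0
tcp_pos: [0.5288, -0.1497, 0.0353]
orientation: [-2.178, -2.263, -0.0]
contact_force: [-1.0, 0.4, -1.3]
grip_width: 0.0587
gripper_force: 87.1
```

```bash
python3 -c "
from st import *
st(); print(w2c(r.get_obs()['tcp_pos']))
im=r.grab_frame('top')[:,:,::-1]; a=cv2.resize(im[145:230,198:330],None,fx=6,fy=6,interpolation=cv2.INTER_CUBIC)
b=cv2.resize(r.grab_frame('wrist')[:,:,::-1][:140,100:400],(400,187)); 
cv2.imwrite('pics/t8.png',a);cv2.imwrite('pics/w8.png',b)"
```

```text
t 16.0 tcp [ 0.5288 -0.1497  0.0353] yaw 1.609 tilt [-0.     0.001 -1.   ] F [-1.   0.4 -1.3] w 0.0587 gf 87.1 j [ 0.42  0.56 -0.33  1.98  0.29  0.64 -0.05]
[-0.23702725  0.04678393]
```

View pics/t8.png

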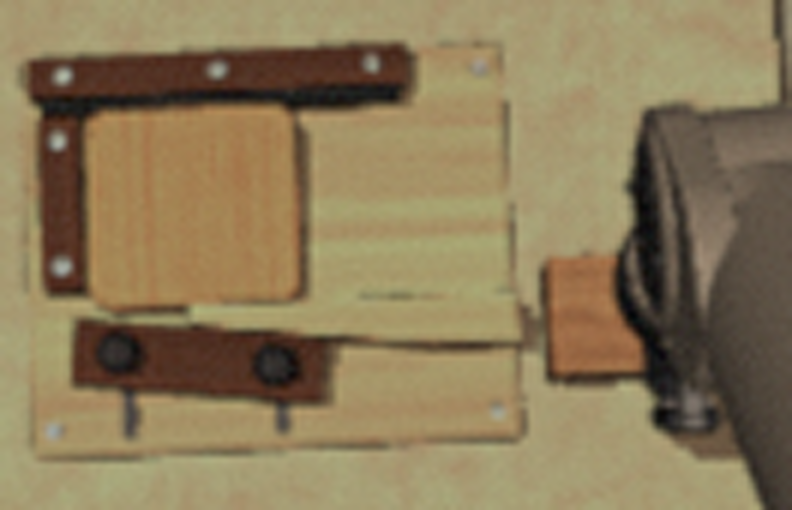

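The board is now against the fence and end stop, with the wedge nose near x≈190 px (cradle ≈ +9 mm). The block is clear of the wedge. Second tap next.

play_rows(
  targets="1 0.006 0 0 0;1 0.01 0 0 0;1 0.0125 0 0 0;1 0.014 0 0 0;1 0.0155 0 0 0;1 0.017 0 0 0;1 0.0185 0 0 0;1 0.0195 0 0 0",
)

```text
clock: 16.77
tcp_pos: [0.5287, -0.1321, 0.0357]
orientation: [2.179, 2.261, -0.001]
contact_force: [1.5, -5.9, -1.4]
grip_width: 0.0588
gripper_force: 87.1
```

play_rows(
  targets="1 0.001 0 0 0;1 0.001 0 0 0",
)

```text
clock: 16.93
tcp_pos: [0.5287, -0.1316, 0.0358]
orientation: [2.179, 2.26, -0.001]
contact_force: [1.5, -6.4, -1.4]
grip_width: 0.0588
gripper_force: 87.1
```

play_rows(
  targets="1 0.001 0 0 0;1 0.002 0 0 0;1 0.003 0 0 0",
)

```text
clock: 17.18
tcp_pos: [0.5288, -0.1302, 0.0359]
orientation: [2.18, 2.258, -0.002]
contact_force: [1.2, -11.0, -0.4]
grip_width: 0.0582
gripper_force: 87.1
```

play_rows(
  targets="1 0.001 0 0 0;1 0.002 0 0 0;1 0.003 0 0 0",
)

```text
clock: 17.43
tcp_pos: [0.5289, -0.1289, 0.0361]
orientation: [2.18, 2.255, -0.004]
contact_force: [2.9, -15.6, -1.5]
grip_width: 0.0587
gripper_force: 87.1
```

play_rows(
  targets="1 0.001 0 0 0;1 0.002 0 0 0",
)

```text
clock: 17.6
tcp_pos: [0.5289, -0.1281, 0.0362]
orientation: [2.18, 2.253, -0.005]
contact_force: [2.6, -18.8, -0.2]
grip_width: 0.0588
gripper_force: 87.1
```

play_rows(
  targets="1 -0.008 0 0 0;1 -0.016 0 0 0;1 -0.022 0 0 0;1 -0.022 0 0 0;1 -0.022 0 0 0",
)

```text
clock: 18.02
tcp_pos: [0.5286, -0.1435, 0.0353]
orientation: [-2.179, -2.262, -0.0]
contact_force: [-0.7, 0.9, -1.8]
grip_width: 0.0586
gripper_force: 87.1
```

play_rows(
  targets="1 0.008 0 0 0;1 0.013 0 0 0;1 0.0155 0 0 0;1 0.017 0 0 0;1 0.0185 0 0 0;1 0.02 0 0 0;1 0.021 0 0 0;1 0.021 0 0 0",
)

```text
clock: 18.68
tcp_pos: [0.528, -0.1276, 0.0359]
orientation: [2.179, 2.257, -0.006]
contact_force: [0.7, -14.6, -0.7]
grip_width: 0.0582
gripper_force: 87.1
```

play_rows(
  targets="1 0.001 0 0 0;1 0.002 0 0 0;1 0.002 0 0 0",
)

```text
clock: 18.93
tcp_pos: [0.528, -0.1269, 0.0361]
orientation: [2.18, 2.255, -0.008]
contact_force: [-0.1, -18.0, -0.5]
grip_width: 0.0584
gripper_force: 87.1
```

play_rows(
  targets="1 -0.008 0 0 0;1 -0.016 0 0 0;1 -0.022 0 0 0;1 -0.022 0 0 0;1 -0.022 0 0 0",
)

```text
clock: 19.35
tcp_pos: [0.5287, -0.1422, 0.0354]
orientation: [-2.178, -2.263, -0.001]
contact_force: [-0.3, 1.8, -1.6]
grip_width: 0.0586
gripper_force: 87.0
```

play_rows(
  targets="1 0.008 0 0 0;1 0.013 0 0 0;1 0.0155 0 0 0;1 0.017 0 0 0;1 0.0185 0 0 0;1 0.02 0 0 0;1 0.022 0 0 0;1 0.022 0 0 0",
)

```text
clock: 20.02
tcp_pos: [0.528, -0.1266, 0.036]
orientation: [2.179, 2.256, -0.007]
contact_force: [-0.1, -16.3, -2.1]
grip_width: 0.0587
gripper_force: 87.1
```

play_rows(
  targets="1 0.001 0 0 0;1 0.0015 0 0 0;1 0.0015 0 0 0",
)

```text
clock: 20.27
tcp_pos: [0.5279, -0.1266, 0.0361]
orientation: [2.18, 2.254, -0.009]
contact_force: [0.4, -19.6, -0.5]
grip_width: 0.059
gripper_force: 87.1
```

play_rows(
  targets="1 -0.01 0 0 0;1 -0.025 0 0 0;1 -0.05 0 0 0;1 -0.08 0 0 0;1 -0.11 0 -0.02 0;1 -0.13 0 -0.05 0;1 -0.14 0 -0.08 0;1 -0.14 0 -0.08 0",
)

```text
clock: 20.93
tcp_pos: [0.5366, -0.2629, 0.1211]
orientation: [2.176, 2.253, 0.005]
contact_force: [1.2, 0.3, -1.6]
grip_width: 0.0586
gripper_force: 87.2
```

```bash
python3 -c "
from st import *
st([.50,-.30,.08],C[2])
im=r.grab_frame('top')[:,:,::-1]; a=cv2.resize(im[145:230,198:330],None,fx=6,fy=6,interpolation=cv2.INTER_CUBIC)
cv2.imwrite('pics/t9.png',a)"
```

```text
t 20.93 tcp [ 0.5366 -0.2629  0.1211] yaw 1.6052 tilt [ 0.009 -0.004 -1.   ] F [ 1.2  0.3 -1.6] w 0.0586 gf 87.2 j [ 0.62  0.5  -0.36  1.83  0.23  0.84  0.19]
shift [-0.0356 -0.0382  0.041 ]
spin -0.004772970894710404
```

View pics/t9.png

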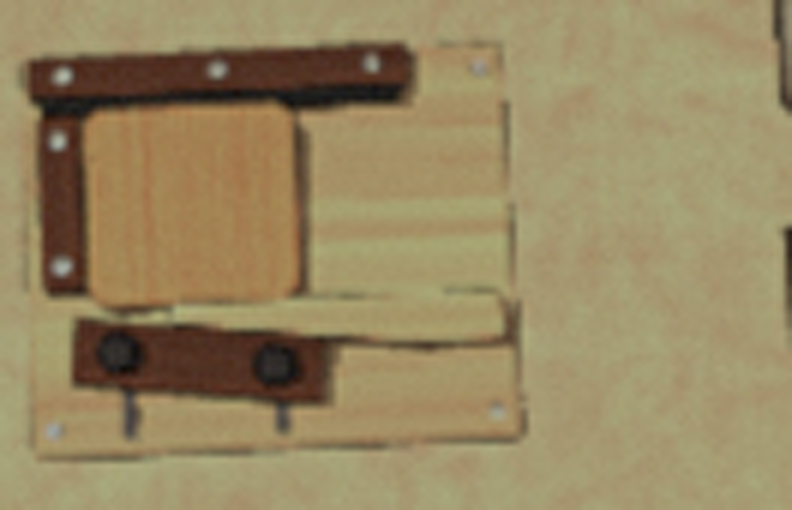

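The wedge nose is at about 172 px (≈ +18 mm cradle, matching the predicted binding point) and the board is square against the fence. Next I lay the block down on the free bench.

play_rows(
  targets="1 -0.015 -0.015 0.03 0;1 -0.015 -0.015 0.06 0;1 -0.015 -0.015 0.08 0;1 -0.015 -0.015 0.093 0;1 -0.015 -0.015 0.1 0;1 -0.015 -0.015 0.103 0;1 -0.015 -0.015 0.103 0",
)

```text
clock: 21.57
tcp_pos: [0.5164, -0.2724, 0.0185]
orientation: [-2.174, -2.261, 0.009]
contact_force: [-25.9, 11.3, 72.4]
grip_width: 0.0589
gripper_force: 100.2
```

play_rows(
  targets="1 0 0 -0.003 0;1 0 0 -0.005 0",
)

```text
clock: 21.73
tcp_pos: [0.5175, -0.2727, 0.019]
orientation: [-2.175, -2.264, 0.003]
contact_force: [-0.4, 0.2, -1.9]
grip_width: 0.0588
gripper_force: 91.3
```

play_rows(
  targets="1 0 0 0.001 0;1 0 0 0.001 0;0.2 0 0 0.001 0;-0.3 0 0 0.001 0;-1 0 0 0.001 0;-1 0 0 0.001 0;-1 0 0 0.001 0;-1 0 0 0.001 0",
  squeeze=20,
)

```text
clock: 22.4
tcp_pos: [0.5191, -0.274, 0.0162]
orientation: [-2.178, -2.264, -0.001]
contact_force: [-0.4, -0.1, 0.2]
grip_width: 0.0857
gripper_force: 0.0
```

play_rows(
  targets="-1 0 0 -0.02 0;-1 0 0 -0.05 0;-1 0 0 -0.09 0;-1 0 0 -0.13 0;-1 0 0 -0.17 0;-1 -0.03 0 -0.18 0;-1 -0.03 0 -0.18 0;-1 -0.03 0 -0.18 0",
)

```text
clock: 23.07
tcp_pos: [0.5199, -0.3067, 0.1971]
orientation: [2.181, 2.258, -0.0]
contact_force: [-0.2, 0.3, -0.4]
grip_width: 0.0853
gripper_force: 0.0
```

```bash
python3 -c "
from st import *
st()
cv2.imwrite('pics/w10.png',cv2.resize(r.grab_frame('wrist')[:,:,::-1],(800,600),interpolation=cv2.INTER_CUBIC))
"
```

```text
t 23.07 tcp [ 0.5199 -0.3067  0.1971] yaw 1.6057 tilt [ 0.001 -0.002 -1.   ] F [-0.2  0.3 -0.4] w 0.0853 gf 0.0 j [ 0.71  0.42 -0.37  1.75  0.18  1.    0.31]
```

View pics/w10.png

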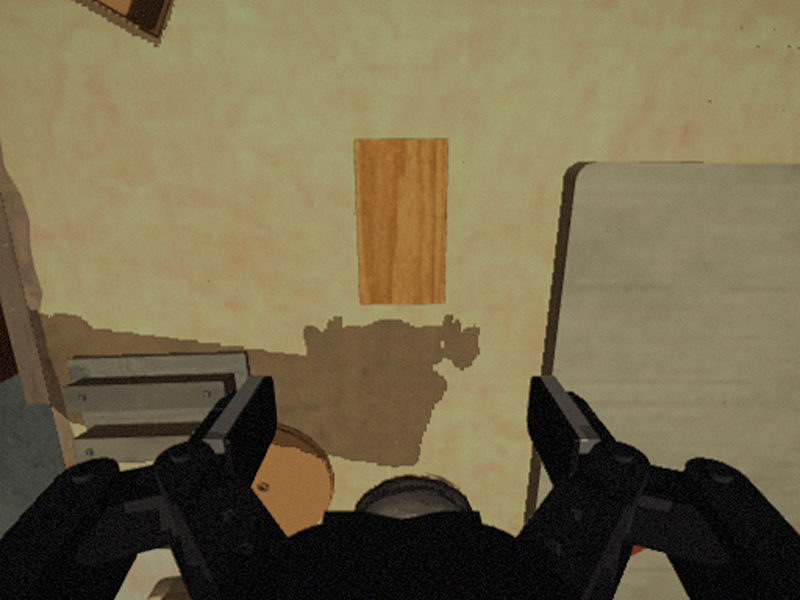

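The block lies flat and free at (355–448, 138–303), well away from everything else. I'm handing in.

```bash
python3 -c "
from bench import r
print(r.hand_in())"
```

```text
the job is handed in; nothing more can be done
None
```

I handed the job in at about 23 s of the 70 s allowed; no verdict came back. The wedge was slipped in loose, released, then driven with four separate taps peaking at about 16 to 20 N. The top picture shows the board square against its fence, and the offcut lies released on the bench clear of the cradle. The wedge's final pressure on the board could not be measured directly, and setting the offcut down briefly pressed it on the bench at about 72 N, under the 120 N wrist limit.

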